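# Light-gap check of a cast tealight block

## Task

Check the cast concrete tealight block for squareness by the light-gap method: with the lamp still shut, stand the steel engineer's square upright on its stock with the outer edge of its tall blade flush against the middle of the block's long face that is in line with the lamp window, the stock pointing straight out from that face, and let go of it. Then slide the lamp's spring-closed shutter by its upright lug until half the window is clear, and finish while still holding it steadily there, so that a colleague can look along the face for light behind the blade. Do not shift the block, and leave the other things on the table where they are.

Things in the scene. Friction and masses are not known exactly. Their poses are not given: they have to be found in the camera images.
- block_face (a point): centre of the block face to be checked, 40 mm above the table: the 110 mm long face on the far side from the robot, in line with the lamp window. Axes: x straight out of that face (roughly away from the robot), y along the face towards the lamp, z up; the block fills x from -70 mm to 0
- blade_grip (a point): where to grasp the square: middle of the blade's width and thickness, 115 mm above the underside of the stock. Axes: x along the stock from the blade to its free end, y across the 8 mm thickness, z up. The blade's outer edge lies 12.5 mm from here in -x, the free end of the stock 87.5 mm in +x
- edge_low (a point): point on the outer (straight, upright) edge of the square's blade, level with the stock's end, 20 mm above the underside; axes as blade_grip. This edge is set against the block face
- edge_high (a point): the same outer edge of the blade, 70 mm above the underside of the stock
- square: engineer's square: a bare steel L, about 0.5 kg, standing loose on its stock on the table's right half. Stock: bar 100 mm long, 24 wide, 18 high; blade: 25 mm wide, 8 mm thick, rising from one end of the stock to 150 mm above the table. Origin: foot of the outer blade edge, on the underside; axes as blade_grip
- block: grey cast-concrete block, 70 (x) by 110 mm (y), 80 mm high, about 1.35 kg, with two round tealight recesses in its top; stands loose on the table in front of the lamp, its length roughly along the beam. Origin: centre of its underside; axes as block_face
- lug (a point): centre of the shutter's finger lug: black upright block 14 mm (x) by 22 mm (y), from 132 to 180 mm above the table (this point at 156), free on all sides above the lamp's front edge. Axes: x the way the shutter slides open, roughly away from the robot; y back into the lamp; z up. Pinch it from above across x or y, or push it
- shutter (a joint): travel of the shutter in m along the lug's +x: 0 shut (as at the start), 0.060 fully open, half 0.030; the uncovered width of the window equals the travel. A spring closes it: about 4.5 N when shut, rising evenly by 1.3 N per 10 mm to 12.3 N fully open; it slides shut when released
- window (a point): centre of the lamp's window, 60 mm wide, 70 mm high, 60 mm above the table, in the front of a fixed grey lamp house 184 mm long (x), 126 deep, 130 high, reaching 72 mm in -x and 112 mm in +x of this point; axes as lug, the light leaves along -y
- holder_low: bystander: low round concrete tealight holder, 72 mm wide, 45 mm high, in front of the lamp beyond the block; origin under its centre
- holder_tall: bystander: taller round concrete tealight holder, 90 mm wide, 85 mm high; origin under its centre
- key_house: bystander: flat house-shaped concrete casting about 135 x 70 x 25 mm with an old key on it; origin under the middle of its rectangle
- jar: bystander: clear jar with a screw cap, 60 mm wide, 130 mm high; origin under its centre
- cork_block: bystander: cork sanding block 110 x 60 x 35 mm; origin under its centre
- mallet: bystander: hammer lying on the table on the right
- rule: bystander: steel rule 200 x 28 x 5 mm lying flat on the right; origin under its centre
Things that resemble listed ones, but are neither listed nor needed, are in the scene too. What is shaped like the part that bears lug but yellow is not meant. What is shaped like the square but blue is not meant.

How it is judged:
By the outcome, as a careful person would: the job done as asked, in the order asked, and still so for the second after the job is handed in, while the arm keeps its last pose, push and grip.
It also fails if it takes over 56 s, if anything falls off the work surface, if the arm or the gripper's body presses on something with over 40 N, if the wrist force passes 120 N, or if a joint passes its speed limit or range.

## Robot

A 6-joint arm with a two-finger parallel gripper is mounted at the origin on the work surface. World frame = base frame: x ahead of the robot, y to its left, z up, the work surface at z = 0. Lengths are in mm, angles in rad, forces in N, time in s.
With the tool pointing down it reaches from about 350 to 975 mm from the base axis. Payload 7.1 kg.
Tool frame: the origin (TCP) lies midway between the tips of the shut fingers; the grasp point (between the pads) lies 19 mm behind it; z points along the fingers, y is the line along which they close (so a half turn about z gives the same grasp; the last joint's range is limited). The gripper opens to 88 mm and grips with 3 to 60 N. Pads are 20 mm wide; open, the fingers measure 115 mm over their backs; the gripper's body (75 mm by 178 mm) begins 61 mm behind the grasp point.
Start: joints at [1.086, 0.423, 1.63, -0, 1.089, -0.019], TCP at [280.678, 558.412, 222.675] pointing down, gripper open.
Joint ranges: [-3, 3], [-0.9, 2.11], [0.09, 2.58], [-1.31, 4.45], [0.11, 2.69], [-2.54, 2.54]. Speed limits (rad/s): [2.39, 2.39, 3.01, 3.14, 3.14, 3.14].

## Interface

Orientations are given as a unit quaternion [w, x, y, z].
In Python, from workcell import telemetry, read_camera, arm, nets gives the robot as it stands.
- The arm moves only by the tool play_rows, never from a script. Its argument "increments" is a list of rows, each an object of numbers: "tx", "ty", "tz": the shift along the world's x, y, z in mm; "ax", "ay", "az": the turn, a rotation vector about the world's x, y, z in degrees; "fingers": the closure in counts, from 0 (fully open) to 255 (shut). In form: [{"tx": .., "ty": .., "tz": .., "ax": .., "ay": .., "az": .., "fingers": ..}, ...]. A call has 1 to 12 rows; each row is the pose to reach, as a shift and turn from the pose commanded when the call began; what a row does not reach only later rows make up. A row lasts 1/8 s, in which the tool goes at most 62.5 mm and 10.7 degrees, less where a joint would pass 70% of its speed; a pose out of reach is approached as far as the arm can. A call with a gripper value outside its range is refused whole. The fingers move at their own pace and stop on an object; "newtons" is the grip in N (left out, the last holds). Time passes only in rows, so rows that repeat a pose let the fingers close. It gives the time, the measured TCP pose, the force, the opening and the grip force at its end, in the units of the state.
- telemetry.read_state(): the state, without advancing time (a new reading comes with each control period).
- read_camera(name): name is "scene" or "top" or "wrist"; returns a dict with "pixels" (384x512x3 uint8, blue, green, red), "K" (3x3 intrinsics, pixels), "R" (3x3) and "t" (3): a world point X has camera coordinates R X + t. Camera axes: x right, y down, z forward; pixel columns grow to the right and rows downward; lengths in mm; the calibration is good to about 2 mm. A picture is of the moment at which its call begins. There is no depth.
- arm.close_job(): hands the job in; it is judged then, once.
Trained networks look in a picture, given as the dict that the camera call returned (one of the last four; its "shot" number tells which), for a name from the list of things; names that differ only in an ending like _2 or _b are one class to them, and where a whole thing is asked for, a point or a joint stands for the part that bears it (a point fixed in the world has none). Each returns a list of dicts, best first, with "conf" (0 to 1); they miss things now and then, are a little off and sometimes report something else, mostly with a low value. They report only what shows in the picture. A call takes as long as a camera call. They do not tell look-alikes from the thing itself.
- nets.find_in(picture, name): "xyz" ([x, y, z] in mm, in the coordinates of the camera as it stood for that picture, good to about 4 mm: the middle of the surface that is visible of it).
- nets.silhouettes(picture, name): "mask" (384x512 bool, what is visible of it).
- nets.tip_of(picture, name): "xyz" ([x, y, z] in mm, in the coordinates of the camera as it stood for that picture, good to about 4 mm: a listed point, or the origin of a listed thing).
The state is a dict: "t": time; "q": joint angles; "dq": joint speeds; "joint_torque": joint torques, N m; "ee_pos": TCP position; "eef_rot": TCP orientation; "wrist_force": force on the tool from outside, world axes, zero at the start; "torque": the same for the moment, N m; "gripper_width": finger opening in mm; "finger_force": force on a finger pad.
Only numpy, scipy, OpenCV 4.12 (cv2) and the standard library are available. Lean on these libraries where they do the work, as an engineer would, in place of code of your own. Each camera call takes 0.05 s, during which the arm holds its last target. There are 200 camera calls.

## Working session

There is one attempt and no reset: what is moved stays moved. The work goes in short steps, Python scripts to look and compute and a tool call to move; the robot and the scene stay as the last step left them, time stands still between calls to the robot, and variables do not carry over. Pictures are saved under pics/ and viewed, at most 11 in all, crops included, and the job is handed in when it is done.

Besides the shell and the picture viewer there is one more tool, called after "Request:" by a JSON object that holds its "op" and its "data", one argument or row to a line. play_rows: Moves the arm, as the interface text tells. Its arguments: {"type":"object","properties":{"increments":{"type":"array"},"newtons":{"type":"number"}},"required":["increments"]}

```bash
mkdir -p pics
cat > h.py <<'E'
import numpy as np,cv2
from workcell import telemetry, read_camera, arm, nets
def w(p,x): return np.asarray(p['R']).T@(np.asarray(x)-np.asarray(p['t']))
def px(p,X):
    c=np.asarray(p['R'])@np.asarray(X,float)+np.asarray(p['t']); u=np.asarray(p['K'])@c; return u[:2]/u[2]
def ray(p,uv,z):
    d=np.asarray(p['R']).T@np.linalg.inv(p['K'])@[uv[0],uv[1],1.]; o=-np.asarray(p['R']).T@np.asarray(p['t']); return o+d*(z-o[2])/d[2]
E
python3 - <<'E'
from h import *
np.set_printoptions(precision=1,suppress=True)
s=read_camera('scene');t=read_camera('top')
cv2.imwrite('pics/a.png',np.vstack([s['pixels'],t['pixels']])[:, :] if 0 else cv2.resize(np.hstack([s['pixels'],t['pixels']]),(800,300)))
cv2.imwrite('pics/top.png',cv2.resize(t['pixels'],(800,600)));cv2.imwrite('pics/scene.png',cv2.resize(s['pixels'],(800,600)))
for n in ['block_face','blade_grip','edge_low','edge_high','square','block','lug','window','holder_low','holder_tall','jar','key_house','cork_block','mallet','rule']:
  for nm,p in (('s',s),('t',t)):
    print(n,nm,[(w(p,d['xyz']),px(p,w(p,d['xyz'])).round(),round(d['conf'],2)) for d in nets.tip_of(p,n)[:3]])
print(telemetry.read_state())
E
```

```text
block_face s [(array([517. , 132.7,  40.9]), array([317., 258.]), 0.7), (array([ 328.8, -350.2,    2.6]), array([238., 138.]), 0.56)]
block_face t [(array([516. , 137.1,  40.8]), array([174., 199.]), 0.86)]
blade_grip s [(array([ 500.6, -262.1,  117. ]), array([219., 164.]), 0.58), (array([384.9,  75.1, 117.1]), array([332., 203.]), 0.52)]
blade_grip t [(array([ 507.7, -264. ,  118.4]), array([302., 194.]), 0.76), (array([702.7,  99.6,   1. ]), array([189., 146.]), 0.65), (array([746.9, 175.9,   1.7]), array([166., 134.]), 0.63)]
edge_low s [(array([ 496.3, -262.9,   24.2]), array([222., 179.]), 0.95), (array([399.1,  78.9,  20.6]), array([325., 222.]), 0.64)]
edge_low t [(array([401.1,  73.7,  18.7]), array([195., 235.]), 0.85), (array([ 496.7, -261.7,   18.3]), array([299., 203.]), 0.55), (array([ 334.2, -356.3,   -1.3]), array([330., 253.]), 0.17)]
edge_high s [(array([ 489. , -256.4,   74.9]), array([224., 170.]), 0.62), (array([397.5,  80.1,  74.5]), array([328., 214.]), 0.62), (array([482.7, 132.8,  -0.9]), array([322., 255.]), 0.38)]
edge_high t [(array([401.3,  80.6,  68.2]),
[... 1824 characters left out ...]
]), 0.89)]
cork_block t []
mallet s [(array([ 464.7, -522.2,    0.8]), array([175., 136.]), 0.88)]
mallet t [(array([ 469.1, -520.1,   -1.5]), array([378., 210.]), 0.95)]
rule s [(array([ 332.2, -347.1,   -1.6]), array([238., 140.]), 0.97)]
rule t [(array([ 332.3, -356.3,   -3.2]), array([329., 254.]), 0.87)]
{'t': 1.6, 'q': array([ 1.1,  0.4,  1.6, -0. ,  1.1, -0. ]), 'dq': array([ 0.,  0.,  0.,  0., -0., -0.]), 'joint_torque': array([  0. , -54.5, -27.4,   0.1,   0. ,  -0. ]), 'ee_pos': array([280.7, 558.4, 222.7]), 'eef_rot': array([-0. ,  0.2,  1. , -0. ]), 'wrist_force': array([ 0.4, -0.1,  0.4]), 'torque': array([-0.,  0.,  0.]), 'finger_force': 0.0, 'gripper_width': 88.04490901710771}
```

View pics/top.png

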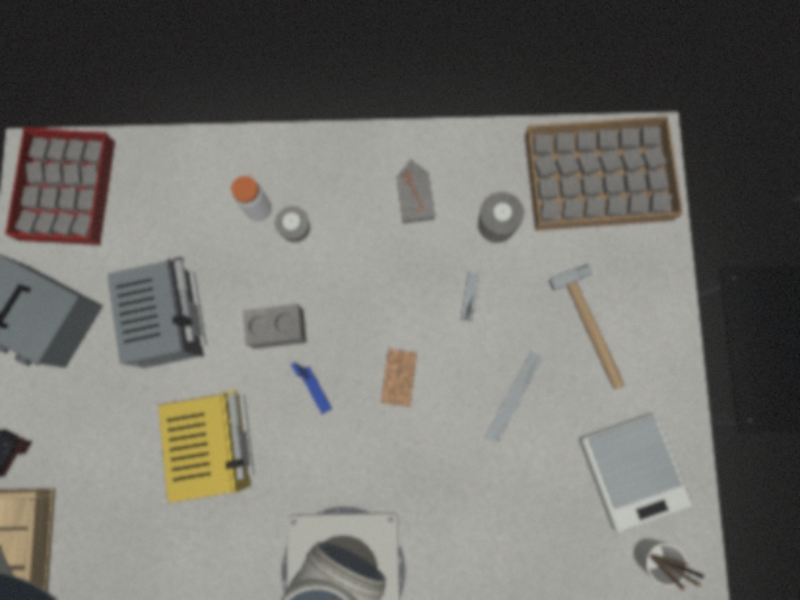

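View pics/scene.png

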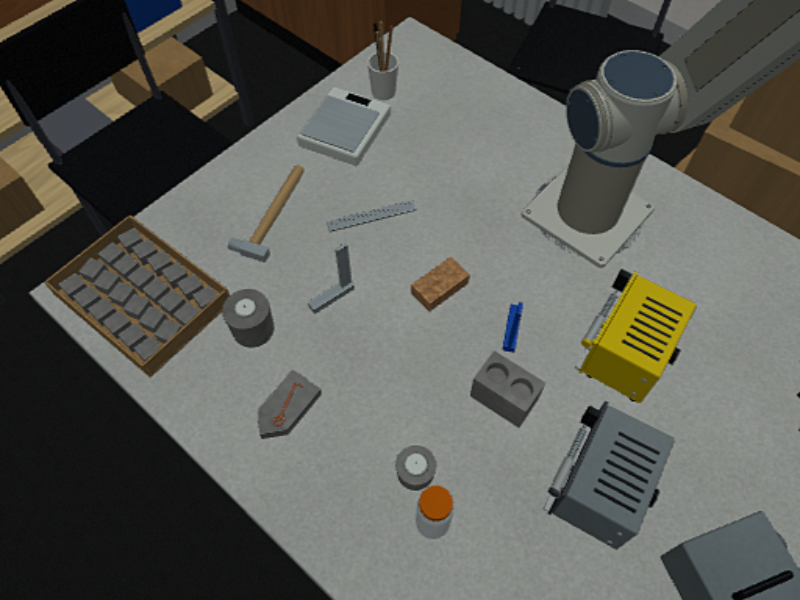

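The top view (800 px scale) shows two squares. The blue one at (312,387) is the look-alike, and the bare steel one at (469,297) is the one meant. There are two lugged lamps: the yellow one at (205,445) is not meant, and the grey one with its lug at (183,320), in line with the block at (275,326), is. Next I'll get the yaw angles by fitting models to the silhouettes, and confirm with a crop.

```bash
cat > fit.py <<'E'
from h import *
from scipy.optimize import minimize
def box(x0,x1,y0,y1,z0,z1): return np.array([[x,y,z] for x in(x0,x1) for y in(y0,y1) for z in(z0,z1)],float)
MOD={'block':[box(-35,35,-55,55,0,80)],
 'square':[box(0,100,-12,12,0,18),box(0,25,-4,4,0,150)]}
def T(v,P): 
    c,s=np.cos(v[2]),np.sin(v[2]); return P@np.array([[c,s,0],[-s,c,0],[0,0,1]])+[v[0],v[1],0]
def render(p,v,boxes,S=4):
    m=np.zeros((384*S,512*S),np.uint8)
    for b in boxes:
        u=np.array([px(p,X) for X in T(v,b)]); h=cv2.convexHull(((u+.5)*S-.5).astype(np.float32)); cv2.fillConvexPoly(m,np.round(h*16).astype(np.int32),255,shift=4)
    return cv2.resize(m,(512,384),interpolation=cv2.INTER_AREA)/255.
def fit(name,pm,v0):
    def cost(q):
        v=[v0[0]+q[0],v0[1]+q[1],v0[2]+q[2]/50]
        return sum(np.abs(render(p,v,MOD[name])-m).sum()/m.sum() for p,m in pm)
    best=None
    for a in(-10,0,10):
        r=minimize(cost,[0,0,a],method='Nelder-Mead',options=dict(initial_simplex=np.array([[0,0,a],[8,0,a],[0,8,a],[0,0,a+8]]),maxfev=250))
        if best is None or r.fun<best.fun: best=r
    q=best.x; return np.array([v0[0]+q[0],v0[1]+q[1],v0[2]+q[2]/50]),best.fun
E
python3 - <<'E'
from fit import *
np.set_printoptions(precision=3,suppress=True)
s=read_camera('scene');t=read_camera('top')
for n,v0,c in (('block',(483,130,.1),(483,130)),('square',(490,-259,-.1),(510,-260))):
    pm=[]
    for p in(s,t):
        ms=nets.silhouettes(p,n); u=px(p,[c[0],c[1],20])
        ms=[m for m in ms if np.hypot(*(np.argwhere(m['mask']).mean(0)[::-1]-u))<15]
        if ms: pm.append((p,ms[0]['mask'].astype(float)))
    print(n,len(pm),fit(n,pm,v0),[fit(n,[x],v0) for x in pm])
a=s['pixels'][140:210,190:270]; b=t['pixels'][160:250,60:160]
cv2.imwrite('pics/crop.png',np.hstack([cv2.resize(a,(400,350),interpolation=2),cv2.resize(b,(390,350),interpolation=2)]))
E
```

```text
block 2 (array([480.589, 130.373,   0.088]), np.float64(0.09535552899630917)) [(array([479.941, 131.443,   0.103]), np.float64(0.031241148730527205)), (array([481.382, 129.268,   0.089]), np.float64(0.04165029469548134))]
square 2 (array([ 491.046, -259.171,   -0.217]), np.float64(0.33184881123797716)) [(array([ 489.655, -261.415,   -0.187]), np.float64(0.08095897888063149)), (array([ 493.113, -259.163,   -0.22 ]), np.float64(0.2320453671664744))]
```

View pics/crop.png

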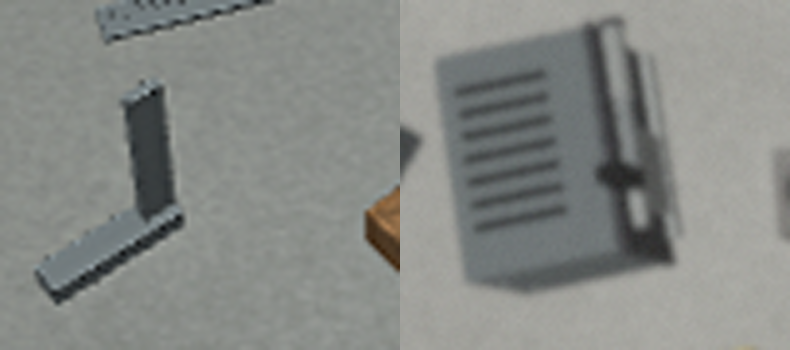

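The left crop shows the bare steel square standing on its stock, blade at about (150,150). The right crop shows the grey lamp with the black lug at (620,175). Both identities are confirmed. Next I'll compute the approach.

Run:
```python
from h import *
from scipy.spatial.transform import Rotation as Ro
s=telemetry.read_state(); q=s['eef_rot']; R=Ro.from_quat(np.roll(q,-1)).as_matrix()
print(s['t'],q,R.round(3)); a=np.degrees(np.arctan2(R[1,1],R[0,1])); print('y heading',a)
yaw=-.2; g=np.array([490.5,-260.3])+12.5*np.array([np.cos(yaw),np.sin(yaw)])
print('grip',g, 'shift',g-s['ee_pos'][:2], 'az', (90+np.degrees(yaw)-a+90)%180-90)
```

```text
1.9 [ 7.41699786e-06  2.30824219e-01  9.72995468e-01 -3.01654752e-06] [[-0.893  0.449  0.   ]
 [ 0.449  0.893 -0.   ]
 [-0.    -0.    -1.   ]]
y heading 63.30879636935538
grip [ 502.75083222 -262.78336663] shift [ 222.05297516 -821.18584503] az 15.232047728028164
```

Request:
{"op": "play_rows", "data": {
  "increments": [
    {"tx": 80,"ty": -140,"tz": 20,"az": 3,"fingers": 0},
    {"tx": 110,"ty": -270,"tz": 30,"az": 6},
    {"tx": 130,"ty": -400,"tz": 30,"az": 9},
    {"tx": 160,"ty": -520,"tz": 30,"az": 12},
    {"tx": 180,"ty": -650,"tz": 30,"az": 15},
    {"tx": 190,"ty": -760,"tz": 30,"az": 15},
    {"tx": 200,"ty": -821,"tz": 30,"az": 15},
    {"tx": 202,"ty": -821,"tz": 30,"az": 15},
    {"tx": 202,"ty": -821,"tz": 30,"az": 15},
    {"tx": 202,"ty": -821,"tz": 30,"az": 15},
    {"tx": 202,"ty": -821,"tz": 30,"az": 15},
    {"tx": 202,"ty": -821,"tz": 30,"az": 15}
  ]
}}

```text
validation failed for argument at $.in...
```

Request:
{"op": "play_rows", "data": {
  "increments": [
    {"tx": 80,"ty": -140,"tz": 20,"ax": 0,"ay": 0,"az": 3,"fingers": 0},
    {"tx": 110,"ty": -270,"tz": 30,"ax": 0,"ay": 0,"az": 6,"fingers": 0},
    {"tx": 130,"ty": -400,"tz": 30,"ax": 0,"ay": 0,"az": 9,"fingers": 0},
    {"tx": 160,"ty": -520,"tz": 30,"ax": 0,"ay": 0,"az": 12,"fingers": 0},
    {"tx": 180,"ty": -650,"tz": 30,"ax": 0,"ay": 0,"az": 15,"fingers": 0},
    {"tx": 190,"ty": -760,"tz": 30,"ax": 0,"ay": 0,"az": 15,"fingers": 0},
    {"tx": 202,"ty": -821,"tz": 30,"ax": 0,"ay": 0,"az": 15,"fingers": 0},
    {"tx": 202,"ty": -821,"tz": 30,"ax": 0,"ay": 0,"az": 15,"fingers": 0},
    {"tx": 202,"ty": -821,"tz": 30,"ax": 0,"ay": 0,"az": 15,"fingers": 0},
    {"tx": 202,"ty": -821,"tz": 30,"ax": 0,"ay": 0,"az": 15,"fingers": 0},
    {"tx": 202,"ty": -821,"tz": 30,"ax": 0,"ay": 0,"az": 15,"fingers": 0},
    {"tx": 202,"ty": -821,"tz": 30,"ax": 0,"ay": 0,"az": 15,"fingers": 0}
  ]
}}

```text
t: 3.4
ee_pos: [463.6, -166.9, 251.4]
eef_rot: [0.001, 0.102, 0.995, -0.0]
wrist_force: [1.0, 0.9, 0.6]
gripper_width: 88.0
finger_force: 0.0
```

Request:
{"op": "play_rows", "data": {
  "increments": [
    {"tx": 20,"ty": -50,"tz": 0,"ax": 0,"ay": 0,"az": 0,"fingers": 0},
    {"tx": 22,"ty": -96,"tz": 0,"ax": 0,"ay": 0,"az": 0,"fingers": 0},
    {"tx": 22,"ty": -96,"tz": 0,"ax": 0,"ay": 0,"az": 0,"fingers": 0},
    {"tx": 22,"ty": -96,"tz": 0,"ax": 0,"ay": 0,"az": 0,"fingers": 0}
  ]
}}

```text
t: 3.9
ee_pos: [485.0, -260.0, 250.7]
eef_rot: [-0.0, 0.102, 0.995, 0.0]
wrist_force: [-0.5, -0.7, 0.9]
gripper_width: 87.8
finger_force: 0.0
```

Run:
```python
from fit import *
from scipy.spatial.transform import Rotation as Ro
np.set_printoptions(precision=3,suppress=True)
p=read_camera('wrist'); s=telemetry.read_state(); R=Ro.from_quat(np.roll(s['eef_rot'],-1)).as_matrix()
print(s['t'],s['ee_pos'],s['q'],np.degrees(np.arctan2(R[1,1],R[0,1])),p['R'],p['t'])
cv2.imwrite('pics/w1.png',p['pixels'])
for n in('blade_grip','square','edge_low'): print(n,[(w(p,d['xyz']),d['conf']) for d in nets.tip_of(p,n)])
ms=nets.silhouettes(p,'square'); print([(m['conf'],m['mask'].sum()) for m in ms])
if ms: print(fit('square',[(p,ms[0]['mask'].astype(float))],(490.5,-260.3,-.2)))
```

```text
3.95 [ 485.076 -259.561  250.879] [-0.513  0.281  1.77   0.     1.091 -1.88 ] 78.33546522223925 [[ 0.203  0.979  0.001]
 [ 0.947 -0.197  0.253]
 [ 0.248 -0.05  -0.967]] [ 154.969 -547.591  283.7  ]
blade_grip [(array([ 502.617, -261.207,  115.198]), 0.63)]
square [(array([ 494.394, -261.082,   -2.068]), 0.96)]
edge_low [(array([ 493.462, -259.994,   17.276]), 0.85)]
[(0.93, np.int64(1109)), (0.55, np.int64(1350))]
(array([ 536.999, -267.822,   -0.196]), np.float64(2.1717922876995703))
```

View pics/w1.png

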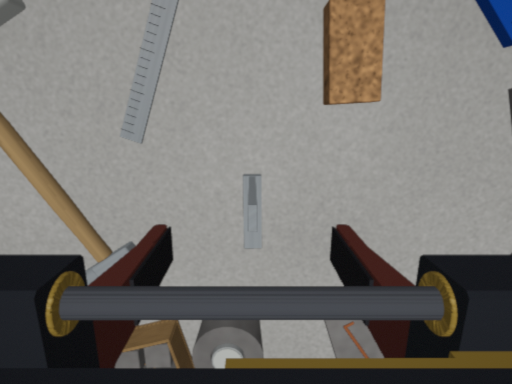

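The picture shows the steel square at (253,212), in line with the fingers. Now I'll descend and grasp.

Request:
{"op": "play_rows", "data": {
  "increments": [
    {"tx": 18,"ty": -2,"tz": -15,"ax": 0,"ay": 0,"az": 0,"fingers": 0},
    {"tx": 18,"ty": -2,"tz": -65,"ax": 0,"ay": 0,"az": 0,"fingers": 0},
    {"tx": 18,"ty": -2,"tz": -115,"ax": 0,"ay": 0,"az": 0,"fingers": 90},
    {"tx": 18,"ty": -2,"tz": -155,"ax": 0,"ay": 0,"az": 0,"fingers": 130},
    {"tx": 18,"ty": -2,"tz": -155,"ax": 0,"ay": 0,"az": 0,"fingers": 180},
    {"tx": 18,"ty": -2,"tz": -155,"ax": 0,"ay": 0,"az": 0,"fingers": 200},
    {"tx": 18,"ty": -2,"tz": -155,"ax": 0,"ay": 0,"az": 0,"fingers": 255},
    {"tx": 18,"ty": -2,"tz": -155,"ax": 0,"ay": 0,"az": 0,"fingers": 255},
    {"tx": 18,"ty": -2,"tz": -155,"ax": 0,"ay": 0,"az": 0,"fingers": 255},
    {"tx": 18,"ty": -2,"tz": -155,"ax": 0,"ay": 0,"az": 0,"fingers": 255}
  ],
  "newtons": 30
}}

```text
t: 5.4
ee_pos: [503.5, -262.7, 96.4]
eef_rot: [0.0, 0.102, 0.995, -0.0]
wrist_force: [-0.0, 0.5, 0.2]
gripper_width: 11.8
finger_force: 0.0
```

Request:
{"op": "play_rows", "data": {
  "increments": [
    {"tx": 0,"ty": 0,"tz": 0,"ax": 0,"ay": 0,"az": 0,"fingers": 255},
    {"tx": 0,"ty": 0,"tz": 0,"ax": 0,"ay": 0,"az": 0,"fingers": 255},
    {"tx": 0,"ty": 0,"tz": 20,"ax": 0,"ay": 0,"az": 0,"fingers": 255},
    {"tx": 5,"ty": 0,"tz": 40,"ax": 0,"ay": 0,"az": 0,"fingers": 255},
    {"tx": 10,"ty": 0,"tz": 40,"ax": 0,"ay": 0,"az": 0,"fingers": 255},
    {"tx": 10,"ty": 0,"tz": 40,"ax": 0,"ay": 0,"az": 0,"fingers": 255}
  ]
}}

```text
t: 6.15
ee_pos: [513.0, -262.2, 134.8]
eef_rot: [-0.001, 0.102, 0.995, 0.0]
wrist_force: [0.1, 0.5, -5.9]
gripper_width: 7.9
finger_force: 30.0
```

Request:
{"op": "play_rows", "data": {
  "increments": [
    {"tx": 10,"ty": 30,"tz": 0,"ax": 0,"ay": 0,"az": 2,"fingers": 255},
    {"tx": 20,"ty": 80,"tz": 0,"ax": 0,"ay": 0,"az": 4,"fingers": 255},
    {"tx": 30,"ty": 130,"tz": 0,"ax": 0,"ay": 0,"az": 7,"fingers": 255},
    {"tx": 40,"ty": 180,"tz": 0,"ax": 0,"ay": 0,"az": 9,"fingers": 255},
    {"tx": 45,"ty": 230,"tz": 0,"ax": 0,"ay": 0,"az": 11,"fingers": 255},
    {"tx": 50,"ty": 280,"tz": 0,"ax": 0,"ay": 0,"az": 13,"fingers": 255},
    {"tx": 50,"ty": 330,"tz": 0,"ax": 0,"ay": 0,"az": 15,"fingers": 255},
    {"tx": 50,"ty": 375,"tz": 0,"ax": 0,"ay": 0,"az": 17,"fingers": 255},
    {"tx": 50,"ty": 400,"tz": 0,"ax": 0,"ay": 0,"az": 17,"fingers": 255},
    {"tx": 50,"ty": 400,"tz": 0,"ax": 0,"ay": 0,"az": 17,"fingers": 255},
    {"tx": 50,"ty": 400,"tz": 0,"ax": 0,"ay": 0,"az": 17,"fingers": 255}
  ]
}}

```text
t: 7.52
ee_pos: [562.6, 136.7, 135.0]
eef_rot: [-0.001, -0.046, 0.999, -0.0]
wrist_force: [-0.4, -0.5, -4.8]
gripper_width: 8.0
finger_force: 30.0
```

Run:
```python
from fit import *
from scipy.spatial.transform import Rotation as Ro
np.set_printoptions(precision=3,suppress=True)
p=read_camera('wrist'); sc=read_camera('scene'); s=telemetry.read_state(); R=Ro.from_quat(np.roll(s['eef_rot'],-1)).as_matrix()
print(s['t'],s['ee_pos'],s['q'],np.degrees(np.arctan2(R[1,1],R[0,1])))
cv2.imwrite('pics/w2.png',np.hstack([p['pixels'][:300,60:460],cv2.resize(sc['pixels'][180:280,270:400],(390,300),interpolation=2)]))
for n in('edge_low','edge_high','block_face','block','lug'): print(n,[[(w(c,d['xyz']),d['conf']) for d in nets.tip_of(c,n)[:2]] for c in (p,sc)])
ms=nets.silhouettes(p,'block'); print([(m['conf'],m['mask'].sum()) for m in ms])
if ms:
  print(fit('block',[(p,ms[0]['mask'].astype(float))],(481,130.4,.09)))
  cn=cv2.approxPolyDP(max(cv2.findContours(ms[0]['mask'].astype(np.uint8),0,1)[0],key=len),4,True)[:,0]
  print([(c,ray(p,c,80)) for c in cn])
```

```text
7.625 [563.029 136.269 135.471] [ 0.217  0.471  1.792 -0.     0.88  -1.445] 95.25114492839542
edge_low [[(array([550.188, 140.211,  57.136]), 0.58), (array([493.858, 292.253,  59.018]), 0.48)], [(array([555.485, 132.745,  60.11 ]), 0.96), (array([501.343, 303.756,  64.705]), 0.43)]]
edge_high [[(array([550.062, 132.56 , 111.894]), 0.74)], [(array([549.855, 138.199, 111.846]), 0.66)]]
block_face [[], [(array([514.092, 132.658,  40.165]), 0.71)]]
block [[(array([482.671, 135.855,  -3.369]), 0.97)], [(array([480.617, 133.183,  -1.767]), 0.68)]]
lug [[], [(array([216.529, 179.001, 157.089]), 0.71), (array([516.529, 132.118,  43.355]), 0.71)]]
[(0.85, np.int64(18714))]
(array([480.56 , 132.354,   0.094]), np.float64(0.012557024519757674))
[(array([168,  40], dtype=int32), array([452.703,  74.594,  80.   ])), (array([176, 148], dtype=int32), array([520.133,  81.834,  80.   ])), (array([335, 148], dtype=int32), array([510.039, 190.524,  80.   ])), (array([340,  37], dtype=int32), array([440.933, 182.572,  80.   ]))]
```

View pics/w2.png

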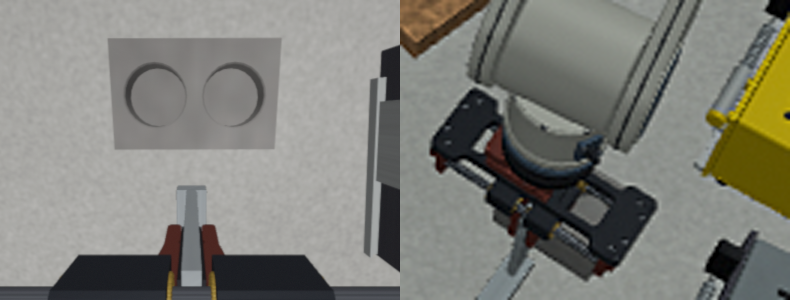

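The left half shows the held blade top at (192,187), centred in front of the block's face edge at row 149 and parallel to it. Now I'll lower the square and close to a gap of about 6 mm.

Request:
{"op": "play_rows", "data": {
  "increments": [
    {"tx": 0,"ty": 4,"tz": -15,"ax": 0,"ay": 0,"az": 0,"fingers": 255},
    {"tx": 0,"ty": 4,"tz": -30,"ax": 0,"ay": 0,"az": 0,"fingers": 255},
    {"tx": -15,"ty": 2.5,"tz": -36,"ax": 0,"ay": 0,"az": 0,"fingers": 255},
    {"tx": -25,"ty": 1.5,"tz": -37,"ax": 0,"ay": 0,"az": 0,"fingers": 255},
    {"tx": -29,"ty": 1.3,"tz": -37.5,"ax": 0,"ay": 0,"az": 0,"fingers": 255},
    {"tx": -29,"ty": 1.3,"tz": -37.5,"ax": 0,"ay": 0,"az": 0,"fingers": 255},
    {"tx": -29,"ty": 1.3,"tz": -37.5,"ax": 0,"ay": 0,"az": 0,"fingers": 255}
  ]
}}

```text
t: 9.05
ee_pos: [535.1, 138.8, 99.1]
eef_rot: [0.001, -0.046, 0.999, 0.0]
wrist_force: [-0.0, 0.2, -6.1]
gripper_width: 7.7
finger_force: 30.0
```

Run:
```python
from fit import *
np.set_printoptions(precision=3,suppress=True)
p=read_camera('wrist'); s=telemetry.read_state()
print(s['t'],s['ee_pos'],s['wrist_force'])
cv2.imwrite('pics/w3.png',cv2.resize(p['pixels'][120:270,180:340],(800,600)) )
ms=nets.silhouettes(p,'block')
if ms: print(fit('block',[(p,ms[0]['mask'].astype(float))],(481,132.4,.09)))
```

```text
9.1 [535.124 138.817  98.975] [-0.798  0.669 -5.228]
(array([480.792, 132.216,   0.095]), np.float64(0.014673880935032198))
```

View pics/w3.png

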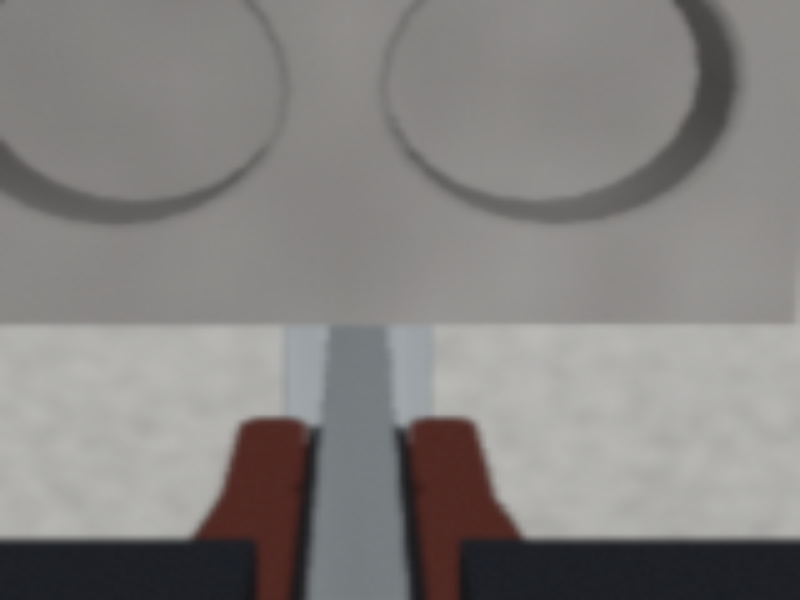

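Blade centred at column 357 and recess midpoint at 335 means the blade is about 2 mm too far toward the lamp. I'll correct that, lower to the table, and approach.

Request:
{"op": "play_rows", "data": {
  "increments": [
    {"tx": -2,"ty": -2,"tz": -1,"ax": 0,"ay": 0,"az": 0,"fingers": 255},
    {"tx": -4,"ty": -2.3,"tz": -2,"ax": 0,"ay": 0,"az": 0,"fingers": 255},
    {"tx": -4,"ty": -2.3,"tz": -2,"ax": 0,"ay": 0,"az": 0,"fingers": 255},
    {"tx": -4,"ty": -2.3,"tz": -2,"ax": 0,"ay": 0,"az": 0,"fingers": 255}
  ]
}}

```text
t: 9.65
ee_pos: [530.4, 136.4, 96.5]
eef_rot: [-0.0, -0.046, 0.999, -0.0]
wrist_force: [0.2, 0.2, -5.4]
gripper_width: 7.6
finger_force: 30.0
```

Request:
{"op": "play_rows", "data": {
  "increments": [
    {"tx": -0.5,"ty": 0,"tz": -0.5,"ax": 0,"ay": 0,"az": 0,"fingers": 255},
    {"tx": -1,"ty": -0.1,"tz": -0.5,"ax": 0,"ay": 0,"az": 0,"fingers": 255},
    {"tx": -1,"ty": -0.1,"tz": -0.5,"ax": 0,"ay": 0,"az": 0,"fingers": 255}
  ]
}}

```text
t: 10.02
ee_pos: [529.7, 136.4, 96.2]
eef_rot: [0.0, -0.046, 0.999, 0.0]
wrist_force: [0.1, 0.1, -3.7]
gripper_width: 8.2
finger_force: 30.0
```

Request:
{"op": "play_rows", "data": {
  "increments": [
    {"tx": -0.5,"ty": 0,"tz": -0.1,"ax": 0,"ay": 0,"az": 0,"fingers": 255},
    {"tx": -1,"ty": -0.1,"tz": -0.2,"ax": 0,"ay": 0,"az": 0,"fingers": 255},
    {"tx": -1,"ty": -0.1,"tz": -0.2,"ax": 0,"ay": 0,"az": 0,"fingers": 255}
  ]
}}

```text
t: 10.4
ee_pos: [529.1, 136.3, 96.2]
eef_rot: [0.001, -0.046, 0.999, 0.0]
wrist_force: [2.3, 1.1, -1.3]
gripper_width: 8.0
finger_force: 30.0
```

Request:
{"op": "play_rows", "data": {
  "increments": [
    {"tx": -0.5,"ty": 0,"tz": 0,"ax": 0,"ay": 0,"az": 0,"fingers": 255},
    {"tx": -0.5,"ty": 0,"tz": 0,"ax": 0,"ay": 0,"az": 0,"fingers": 255},
    {"tx": -0.5,"ty": 0,"tz": 0,"ax": 0,"ay": 0,"az": 0,"fingers": 255}
  ]
}}

```text
t: 10.78
ee_pos: [528.6, 136.3, 96.2]
eef_rot: [0.001, -0.046, 0.999, 0.0]
wrist_force: [3.5, 0.1, 1.8]
gripper_width: 7.9
finger_force: 30.0
```

Run:
```python
from fit import *
np.set_printoptions(precision=3,suppress=True)
p=read_camera('wrist'); s=telemetry.read_state()
print(s['t'],s['ee_pos'],s['wrist_force'],s['torque'])
for n in ('edge_low','edge_high'): print([(w(p,d['xyz']),d['conf']) for d in nets.tip_of(p,n)[:2]])
cv2.imwrite('pics/w4.png',cv2.resize(p['pixels'][120:270,180:340],(800,600)) )
ms=nets.silhouettes(p,'block')
if ms: print(fit('block',[(p,ms[0]['mask'].astype(float))],(481,132.4,.09)))
```

```text
10.825 [528.533 136.353  96.208] [3.638 0.994 2.446] [ 0.063 -0.722 -0.028]
[(array([393.243,  75.599,  17.177]), 0.75)]
[(array([518.257, 134.842,  72.657]), 0.66)]
(array([480.882, 132.281,   0.101]), np.float64(0.009208966574522278))
```

Request:
{"op": "play_rows", "data": {
  "increments": [
    {"tx": 0,"ty": 0,"tz": 0.3,"ax": 0,"ay": 0,"az": 0,"fingers": 255},
    {"tx": 0,"ty": 0,"tz": 0.4,"ax": 0,"ay": 0,"az": 0,"fingers": 255},
    {"tx": 0,"ty": 0,"tz": 0.4,"ax": 0,"ay": 0,"az": 0,"fingers": 255}
  ]
}}

```text
t: 11.35
ee_pos: [528.1, 136.2, 96.2]
eef_rot: [0.0, -0.046, 0.999, 0.0]
wrist_force: [4.0, 1.4, 0.7]
gripper_width: 7.8
finger_force: 30.0
```

Request:
{"op": "play_rows", "data": {
  "increments": [
    {"tx": 0,"ty": 0,"tz": 0.4,"ax": 0,"ay": 0,"az": 0,"fingers": 255},
    {"tx": 0,"ty": 0,"tz": 0.4,"ax": 0,"ay": 0,"az": 0,"fingers": 255}
  ]
}}

```text
t: 11.6
ee_pos: [528.0, 136.2, 96.2]
eef_rot: [0.0, -0.046, 0.999, 0.0]
wrist_force: [6.3, 1.2, -3.0]
gripper_width: 8.0
finger_force: 30.0
```

Run:
```python
from fit import *
np.set_printoptions(precision=3,suppress=True)
p=read_camera('wrist'); s=telemetry.read_state()
print(s['t'],s['ee_pos'],s['wrist_force'],s['torque'])
cv2.imwrite('pics/w4.png',cv2.resize(p['pixels'][120:270,180:340],(800,600)) )
ms=nets.silhouettes(p,'block')
if ms: print(fit('block',[(p,ms[0]['mask'].astype(float))],(481,132.4,.09)))
```

```text
11.65 [528.012 136.209  96.195] [ 4.723  1.23  -3.47 ] [ 0.316 -1.12   0.055]
(array([480.708, 132.184,   0.095]), np.float64(0.007331656587488808))
```

View pics/w4.png

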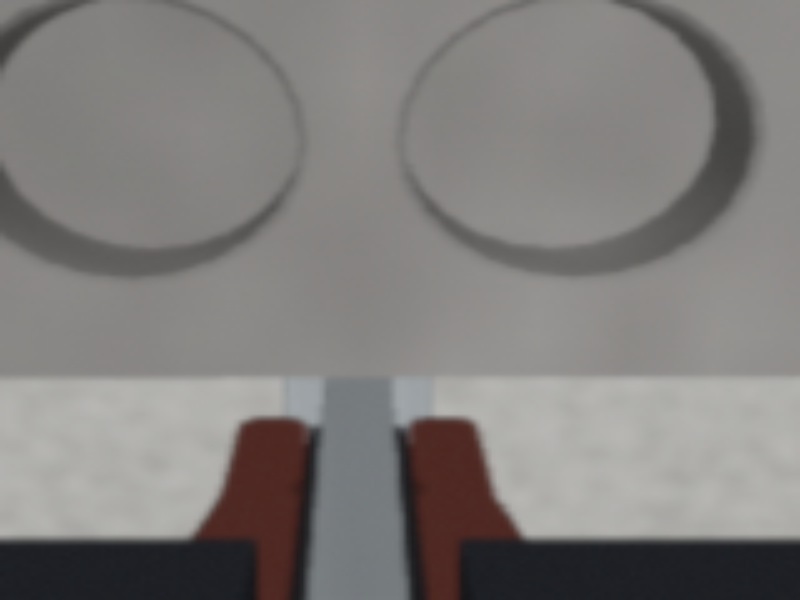

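The blade sits centred (column 355, recess midpoint 352) and in contact with the face, and the block hasn't moved. Releasing now.

Request:
{"op": "play_rows", "data": {
  "increments": [
    {"tx": 0,"ty": 0,"tz": -0.2,"ax": 0,"ay": 0,"az": 0,"fingers": 255},
    {"tx": 0,"ty": 0,"tz": -0.2,"ax": 0,"ay": 0,"az": 0,"fingers": 210},
    {"tx": 0,"ty": 0,"tz": -0.2,"ax": 0,"ay": 0,"az": 0,"fingers": 190},
    {"tx": 0,"ty": 0,"tz": -0.2,"ax": 0,"ay": 0,"az": 0,"fingers": 170},
    {"tx": 0,"ty": 0,"tz": -0.2,"ax": 0,"ay": 0,"az": 0,"fingers": 150},
    {"tx": 0,"ty": 0,"tz": 0,"ax": 0,"ay": 0,"az": 0,"fingers": 150}
  ]
}}

```text
t: 12.45
ee_pos: [527.8, 136.1, 96.6]
eef_rot: [-0.0, -0.046, 0.999, -0.0]
wrist_force: [0.1, -0.2, 0.6]
gripper_width: 35.7
finger_force: 0.0
```

Run:
```python
from h import *
s=telemetry.read_state(); print(s['t'],s['ee_pos'],s['wrist_force'],s['gripper_width'])
p=read_camera('wrist')
cv2.imwrite('pics/w5.png',cv2.resize(p['pixels'][120:270,180:340],(800,600)) )
```

```text
12.45 [527.78207869 136.14849497  96.58202192] [ 0.09304371 -0.1569304   0.59729377] 35.693409037812444
```

View pics/w5.png

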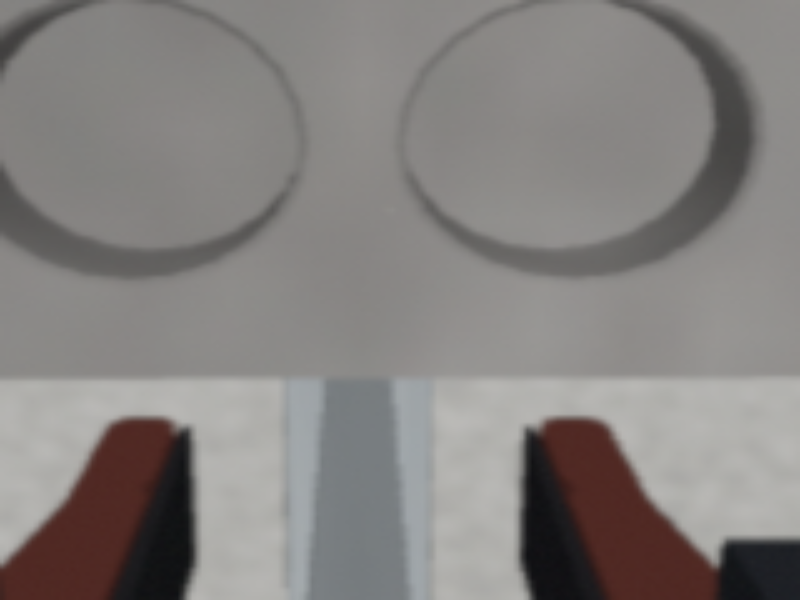

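The square stood still on release. I'll lift, turn, and go above the lug.

Request:
{"op": "play_rows", "data": {
  "increments": [
    {"tx": 0,"ty": 0,"tz": 40,"ax": 0,"ay": 0,"az": 0,"fingers": 150},
    {"tx": 0,"ty": 0,"tz": 90,"ax": 0,"ay": 0,"az": 0,"fingers": 100},
    {"tx": 0,"ty": 0,"tz": 130,"ax": 0,"ay": 0,"az": -8,"fingers": 60},
    {"tx": -5,"ty": 15,"tz": 155,"ax": 0,"ay": 0,"az": -18,"fingers": 60},
    {"tx": -10,"ty": 40,"tz": 155,"ax": 0,"ay": 0,"az": -28,"fingers": 60},
    {"tx": -15,"ty": 60,"tz": 155,"ax": 0,"ay": 0,"az": -38,"fingers": 60},
    {"tx": -20,"ty": 80,"tz": 155,"ax": 0,"ay": 0,"az": -48,"fingers": 60},
    {"tx": -25,"ty": 100,"tz": 155,"ax": 0,"ay": 0,"az": -58,"fingers": 60},
    {"tx": -30,"ty": 120,"tz": 155,"ax": 0,"ay": 0,"az": -68,"fingers": 60},
    {"tx": -40,"ty": 140,"tz": 155,"ax": 0,"ay": 0,"az": -78,"fingers": 60},
    {"tx": -43,"ty": 150,"tz": 155,"ax": 0,"ay": 0,"az": -86,"fingers": 60},
    {"tx": -43,"ty": 150,"tz": 155,"ax": 0,"ay": 0,"az": -86,"fingers": 60}
  ]
}}

```text
t: 14.0
ee_pos: [484.6, 286.7, 251.6]
eef_rot: [-0.0, 0.646, 0.763, -0.0]
wrist_force: [0.0, -0.5, -0.1]
gripper_width: 66.9
finger_force: 0.0
```

Run:
```python
from fit import *
from scipy.spatial.transform import Rotation as Ro
np.set_printoptions(precision=3,suppress=True)
p=read_camera('wrist'); sc=read_camera('scene'); tp=read_camera('top'); s=telemetry.read_state(); R=Ro.from_quat(np.roll(s['eef_rot'],-1)).as_matrix()
print(s['t'],s['ee_pos'],s['q'],np.degrees(np.arctan2(R[1,1],R[0,1])))
cv2.imwrite('pics/w6.png',np.hstack([p['pixels'][:300,100:500],cv2.resize(sc['pixels'][180:280,270:400],(390,300),interpolation=2)]))
for n in('lug','window','edge_low','edge_high','square'): print(n,[[(w(c,d['xyz']),d['conf']) for d in nets.tip_of(c,n)[:3]] for c in (p,sc)])
for n in('lug','shutter'):
  for c in(p,tp):
    for m in nets.silhouettes(c,n)[:3]:
      r=cv2.minAreaRect(np.argwhere(m['mask'])[:,::-1].astype(np.float32)); bp=cv2.boxPoints(r); print(n,m['conf'],m['mask'].sum(),bp.round(1).tolist())
pm=[]
for c in(sc,tp):
    ms=[m for m in nets.silhouettes(c,'square') if np.hypot(*(np.argwhere(m['mask']).mean(0)[::-1]-px(c,[550,137,30])))<15]
    if ms: pm.append((c,ms[0]['mask'].astype(float)))
print('sq',[fit('square',[x],(515.5,135.6,.092)) for x in pm])
```

```text
14.15 [484.973 285.76  251.556] [ 0.511  0.299  1.743 -0.     1.1    0.347] 9.438642884215522
lug [[(array([478.827, 283.572, 153.126]), 0.76)], [(array([482.377, 285.408, 158.633]), 0.63)]]
window [[], [(array([498.025, 301.661,  60.625]), 0.77), (array([ 761.235, -166.573,    1.884]), 0.32)]]
edge_low [[(array([514.314, 138.309,  21.222]), 0.72)], [(array([519.132, 136.853,  19.712]), 0.66), (array([398.887,  79.229,  19.037]), 0.56)]]
edge_high [[], [(array([514.12 , 137.382,  71.831]), 0.92), (array([395.928,  82.099,  71.627]), 0.56)]]
square [[(array([516.483, 134.999,  -2.846]), 0.92)], [(array([516.191, 137.329,   1.347]), 0.87), (array([ 695.609, -332.66 ,   -3.141]), 0.61), (array([400.778,  81.039,  -0.198]), 0.56)]]
lug 0.66 1315 [[234.3000030517578, 185.1999969482422], [315.79998779296875, 182.0], [317.29998779296875, 219.39999389648438], [235.6999969482422, 222.60000610351562]]
lug 0.55 388 [[-0.0, 245.0], [38.0, 245.0], [38.0, 255.0], [0.0, 255.0]]
lug 0.75 191 [[144.60000610351562, 298.8999938964844], [150.0, 274.79998779296875], [162.1999969482422, 277.5], [156.69999
[... 211 characters left out ...]
.0, 255.0], [0.0, 255.0]]
shutter 0.78 1237 [[235.6999969482422, 184.10000610351562], [316.0, 183.0], [316.5, 221.10000610351562], [236.3000030517578, 222.1999969482422]]
shutter 0.58 4162 [[194.60000610351562, 340.8999938964844], [202.5, 233.39999389648438], [262.20001220703125, 237.6999969482422], [254.3000030517578, 345.20001220703125]]
shutter 0.8 223 [[145.0, 274.0], [159.0, 274.0], [159.0, 299.0], [145.0, 299.0]]
shutter 0.48 245 [[109.69999694824219, 208.5], [116.19999694824219, 186.5], [133.3000030517578, 191.5], [126.80000305175781, 213.5]]
sq [(array([515.941, 135.651,   0.087]), np.float64(0.09541018201002374)), (array([517.487, 135.829,   0.103]), np.float64(0.2368461165384882))]
```

View pics/w6.png

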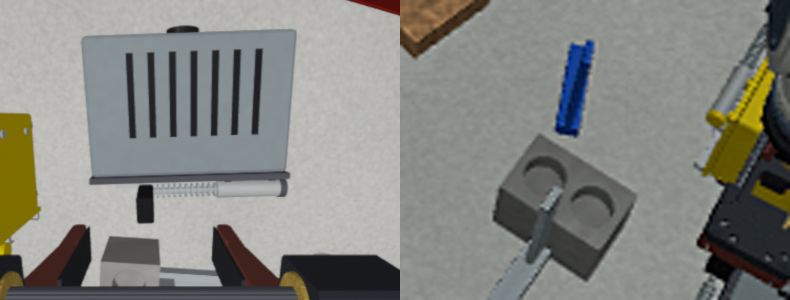

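The left half shows the lug at crop (145,203), a little left of the finger centre, and the lamp's front edge tilted about 1.4° relative to the fingers. The right half shows the square standing against the middle of the face. Now I'll fit the lug precisely.

Run:
```python
from fit import *
np.set_printoptions(precision=2,suppress=True)
p=read_camera('wrist')
a,b=ray(p,(190,181.5),130),ray(p,(389,176.5),130); yaw=np.arctan2(*(b-a)[1::-1]); print(a,b,np.degrees(yaw),np.hypot(*(b-a)[:2]))
g=p['pixels'].max(2); m=np.zeros(g.shape); m[180:230,228:262]=(g[180:230,228:262]<50); 
n,l,st,_=cv2.connectedComponentsWithStats(m.astype(np.uint8)); i=1+np.argmax(st[1:,4]); m=(l==i).astype(float); print(st[i])
MOD['lug']=[box(-7,7,-11,11,132,180)]
print(fit('lug',[(p,m)],(479,284,yaw)))
s=telemetry.read_state();print(s['t'],s['ee_pos'])
```

```text
[427.24 287.01 130.  ] [606.93 321.19 130.  ] 10.76821582747651 182.91234875685237
[237 185  16  37 553]
(array([479.56, 284.13,   0.16]), np.float64(0.29300429032372444))
15.0 [484.93 286.21 251.63]
```

Request:
{"op": "play_rows", "data": {
  "increments": [
    {"tx": -5.4,"ty": -2,"tz": -20,"ax": 0,"ay": 0,"az": 1.4,"fingers": 60},
    {"tx": -5.4,"ty": -2,"tz": -65,"ax": 0,"ay": 0,"az": 1.4,"fingers": 60},
    {"tx": -5.4,"ty": -2,"tz": -106,"ax": 0,"ay": 0,"az": 1.4,"fingers": 100},
    {"tx": -5.4,"ty": -2,"tz": -106,"ax": 0,"ay": 0,"az": 1.4,"fingers": 150},
    {"tx": -5.4,"ty": -2,"tz": -106,"ax": 0,"ay": 0,"az": 1.4,"fingers": 180},
    {"tx": -5.4,"ty": -2,"tz": -106,"ax": 0,"ay": 0,"az": 1.4,"fingers": 180},
    {"tx": -5.4,"ty": -2,"tz": -106,"ax": 0,"ay": 0,"az": 1.4,"fingers": 180}
  ],
  "newtons": 15
}}

```text
t: 15.88
ee_pos: [480.3, 284.6, 147.0]
eef_rot: [0.0, 0.638, 0.77, 0.001]
wrist_force: [-0.5, -0.3, 0.5]
gripper_width: 26.3
finger_force: 0.0
```

Run:
```python
from h import *
s=telemetry.read_state(); print(s['t'],s['ee_pos'],s['wrist_force'],s['gripper_width'],s['finger_force'])
p=read_camera('wrist'); cv2.imwrite('pics/w7.png',cv2.resize(p['pixels'][130:290,150:362],(795,600)))
```

```text
15.875 [480.25627833 284.59024126 147.03324378] [-0.52812145 -0.30673027  0.53419901] 26.257316525135924 0.0
```

View pics/w7.png

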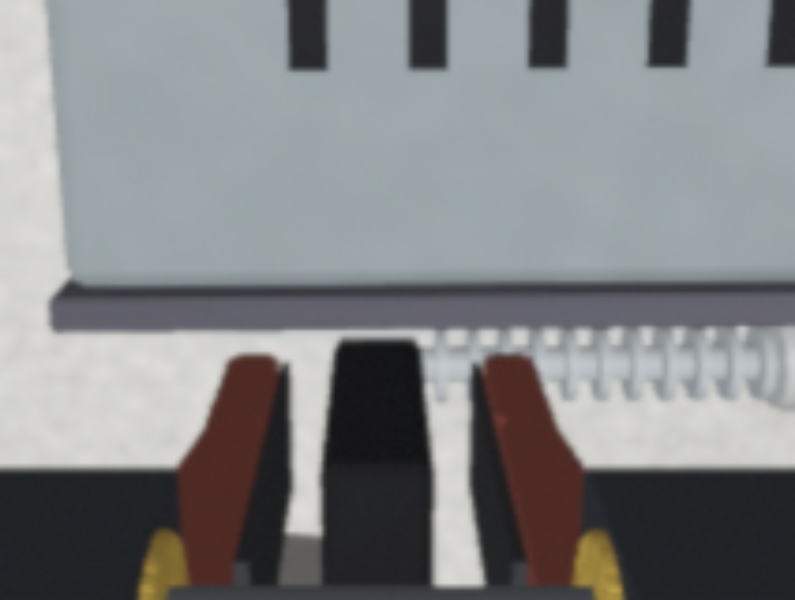

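The lug, at columns 325–430, is centred between the pads at 288 and 472. Closing.

Request:
{"op": "play_rows", "data": {
  "increments": [
    {"tx": 0,"ty": 0,"tz": 0,"ax": 0,"ay": 0,"az": 0,"fingers": 205},
    {"tx": 0,"ty": 0,"tz": 0,"ax": 0,"ay": 0,"az": 0,"fingers": 230},
    {"tx": 0,"ty": 0,"tz": 0,"ax": 0,"ay": 0,"az": 0,"fingers": 255},
    {"tx": 0,"ty": 0,"tz": 0,"ax": 0,"ay": 0,"az": 0,"fingers": 255},
    {"tx": 0,"ty": 0,"tz": 0,"ax": 0,"ay": 0,"az": 0,"fingers": 255}
  ],
  "newtons": 30
}}

```text
t: 16.55
ee_pos: [479.9, 284.3, 145.9]
eef_rot: [0.0, 0.638, 0.77, 0.0]
wrist_force: [0.9, -1.0, 3.6]
gripper_width: 13.9
finger_force: 30.0
```

Request:
{"op": "play_rows", "data": {
  "increments": [
    {"tx": 5,"ty": 0.95,"tz": 0,"ax": 0,"ay": 0,"az": 0,"fingers": 255},
    {"tx": 10,"ty": 1.9,"tz": 0,"ax": 0,"ay": 0,"az": 0,"fingers": 255},
    {"tx": 15,"ty": 2.9,"tz": 0,"ax": 0,"ay": 0,"az": 0,"fingers": 255},
    {"tx": 20,"ty": 3.8,"tz": 0,"ax": 0,"ay": 0,"az": 0,"fingers": 255},
    {"tx": 25,"ty": 4.8,"tz": 0,"ax": 0,"ay": 0,"az": 0,"fingers": 255},
    {"tx": 29.5,"ty": 5.6,"tz": 0,"ax": 0,"ay": 0,"az": 0,"fingers": 255},
    {"tx": 29.5,"ty": 5.6,"tz": 0,"ax": 0,"ay": 0,"az": 0,"fingers": 255},
    {"tx": 29.5,"ty": 5.6,"tz": 0,"ax": 0,"ay": 0,"az": 0,"fingers": 255},
    {"tx": 29.5,"ty": 5.6,"tz": 0,"ax": 0,"ay": 0,"az": 0,"fingers": 255},
    {"tx": 29.5,"ty": 5.6,"tz": 0,"ax": 0,"ay": 0,"az": 0,"fingers": 255}
  ]
}}

```text
t: 17.8
ee_pos: [507.3, 289.7, 145.9]
eef_rot: [-0.001, 0.638, 0.77, -0.001]
wrist_force: [-8.1, -0.0, 10.4]
gripper_width: 13.6
finger_force: 30.0
```

Run:
```python
from fit import *
np.set_printoptions(precision=2,suppress=True)
for i in range(3):
    p=read_camera('scene'); s=telemetry.read_state(); print(s['t'],s['ee_pos'],s['wrist_force'],s['torque'],s['gripper_width'],s['finger_force'])
for n in('block','square','lug','holder_low','jar'): print(n,[(w(p,d['xyz']),round(d['conf'],2)) for d in nets.tip_of(p,n)[:3]])
for n,v in(('block',(480.6,132.3,.094)),('square',(515.9,135.6,.09))):
    ms=[m for m in nets.silhouettes(p,n) if np.hypot(*(np.argwhere(m['mask']).mean(0)[::-1]-px(p,[v[0]+20,135,40])))<20]
    if ms: print(n,fit(n,[(p,ms[0]['mask'].astype(float))],v))
cv2.imwrite('pics/end.png',cv2.resize(p['pixels'][180:330,250:450],(800,600),interpolation=2))
```

```text
17.85 [507.26 289.67 145.88] [-8.2   0.03 10.27] [-0.12  0.97  0.26] 13.387199514929472 30.0169774889946
17.9 [507.27 289.66 145.87] [-7.88 -0.53 10.33] [-0.09  0.99  0.32] 13.565142064351468 30.017040073871613
17.95 [507.28 289.67 145.89] [-7.11 -0.27 10.45] [-0.15  0.93  0.25] 14.115693610772642 30.01695692539215
block []
square [(array([518.2 , 137.52,  -1.17]), 0.96), (array([400.31,  79.28,   2.12]), 0.56)]
lug [(array([701.22,  97.04,  -0.41]), 0.23)]
holder_low [(array([699.63,  99.64,  -1.06]), 0.6)]
jar [(array([746.16, 180.54,  -1.82]), 0.57)]
block (array([479.97, 131.41,   0.1 ]), np.float64(0.1245928338762215))
square (array([512.59, 134.55,   0.1 ]), np.float64(0.15784313725490196))
```

View pics/end.png

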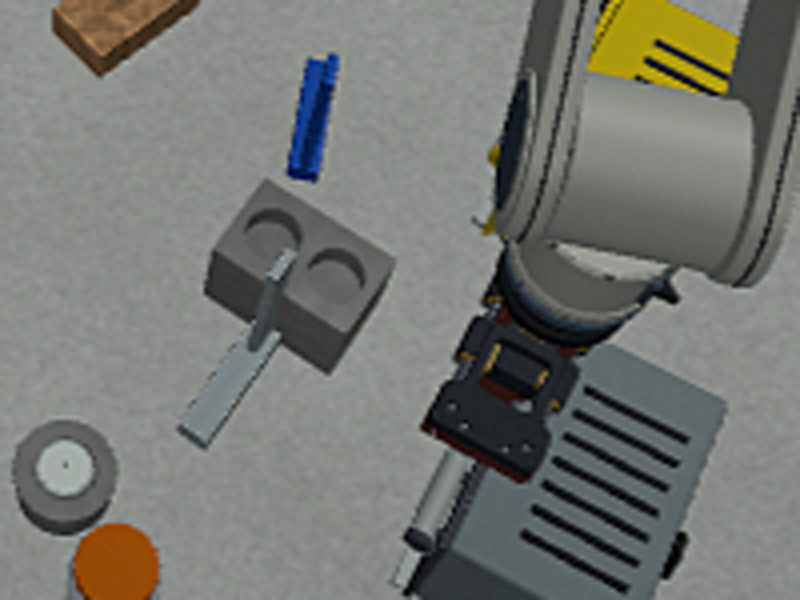

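The square and block are in place. Measured shutter travel is about 27.9 mm, so I'll trim by 2 mm and ease off the vertical load.

Request:
{"op": "play_rows", "data": {
  "increments": [
    {"tx": 1.2,"ty": 0.2,"tz": 0.4,"ax": 0,"ay": 0,"az": 0,"fingers": 255},
    {"tx": 2.3,"ty": 0.4,"tz": 0.8,"ax": 0,"ay": 0,"az": 0,"fingers": 255},
    {"tx": 2.3,"ty": 0.4,"tz": 0.8,"ax": 0,"ay": 0,"az": 0,"fingers": 255},
    {"tx": 2.3,"ty": 0.4,"tz": 0.8,"ax": 0,"ay": 0,"az": 0,"fingers": 255},
    {"tx": 2.3,"ty": 0.4,"tz": 0.8,"ax": 0,"ay": 0,"az": 0,"fingers": 255},
    {"tx": 2.3,"ty": 0.4,"tz": 0.8,"ax": 0,"ay": 0,"az": 0,"fingers": 255}
  ]
}}

```text
t: 19.05
ee_pos: [508.9, 289.9, 145.9]
eef_rot: [-0.001, 0.638, 0.77, -0.002]
wrist_force: [-8.3, -0.3, 6.1]
gripper_width: 14.0
finger_force: 30.0
```

Run:
```python
from h import *
for i in range(4):
    p=read_camera('wrist'); s=telemetry.read_state(); d=s['ee_pos']-[479.9,284.3,0]; print(s['t'],s['ee_pos'].round(2),s['wrist_force'].round(1),'travel',d[0]*.982+d[1]*.187,s['finger_force'])
```

```text
19.1 [508.87 289.93 145.91] [-8.5  0.5  5.8] travel 29.50124551671963 30.027643740177155
19.15 [508.87 289.93 145.92] [-9.   1.3  6.5] travel 29.505382453859312 30.02752661705017
19.2 [508.89 289.95 145.9 ] [-8.5  0.5  5. ] travel 29.51957207546285 30.02756416797638
19.25 [508.89 289.96 145.89] [-8.   0.1  5.6] travel 29.52500973983257 30.027522146701813
```

Request:
{"op": "play_rows", "data": {
  "increments": [
    {"tx": 0.5,"ty": 0.1,"tz": 0.3,"ax": 0,"ay": 0,"az": 0,"fingers": 255},
    {"tx": 0.5,"ty": 0.1,"tz": 0.3,"ax": 0,"ay": 0,"az": 0,"fingers": 255},
    {"tx": 0.5,"ty": 0.1,"tz": 0.3,"ax": 0,"ay": 0,"az": 0,"fingers": 255},
    {"tx": 0.5,"ty": 0.1,"tz": 0.3,"ax": 0,"ay": 0,"az": 0,"fingers": 255},
    {"tx": 0.5,"ty": 0.1,"tz": 0.3,"ax": 0,"ay": 0,"az": 0,"fingers": 255},
    {"tx": 0.5,"ty": 0.1,"tz": 0.3,"ax": 0,"ay": 0,"az": 0,"fingers": 255}
  ]
}}

```text
t: 20.0
ee_pos: [509.1, 290.0, 145.9]
eef_rot: [-0.002, 0.638, 0.77, -0.002]
wrist_force: [-7.7, 1.5, 4.3]
gripper_width: 14.0
finger_force: 30.0
```

Run:
```python
from h import *
s=telemetry.read_state(); d=s['ee_pos']-[479.9,284.3,0]; print(s['t'],s['wrist_force'],d[0]*.982+d[1]*.187,s['finger_force']); print(arm.close_job())
```

```text
20.0 [-7.6607727   1.47026788  4.31918499] 29.727669005208842 30.032529830932617
the job is handed in; nothing more can be done
None
```

I handed the job in at 20 s, with no verdict returned: the square stands released against the middle of the block's far face (contact judged from about 4.7 N of push before release, any remaining gap not measured), the block measured unmoved, and the arm holds the shutter about 29.7 mm open (half is 30 mm).

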